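# Load a power module into the drawer of a test box

### The job

Pull the drawer of the grey test box all the way out to its stop, then set the power module (the metal plate carrying a circuit board and a finned heat sink) gently down on the black test bed in the drawer, so that its two holes slip over the two upright pins and the plate lies flat. Leave the drawer fully out and do not shift the smaller board, bottle or multimeter.

Things in the scene. Friction and masses are not known exactly. Their poses are not given: they have to be found in the camera images.
- tester: Grey sheet-metal test box fixed to the bench, 220 deep (x) x 260 wide (y) x 125 high, with one drawer. Origin: centre of its underside; its x axis points from its front into the box, z up. The drawer front panel (closed) is the front face at x = -110; the box's shell begins at x = -98. A loose solder spool, 56 mm wide and 40 high, stands on the middle of its top.
- drawer (a joint): Drawer travel in m: 0 closed, 0.150 at the outer stop. It slides along the tester's -x and needs about 3 N; it starts closed or up to 30 mm open.
- handle (a point): Centre of the drawer's handle, 90 mm above the bench, moving with the drawer: a level steel bar 10 mm thick, 120 mm long along the tester's y, on end posts 110 mm apart. Its centre is 40 mm in front of the flat drawer panel: 35 mm free between bar and panel, open above and below. The panel's top edge is 28 mm above the bar's centre. Axes as the tester's.
- nest (a point): Centre of the top face of the drawer's black test bed (96 x 156 mm), 55 mm above the bench, 125 mm behind the handle bar; moves with the drawer, axes as the tester's. Two steel pins stand on it at x = 0, y = +62 and -62 mm: 9 mm thick, 16 high, the upper 8 tapering to 3. Drawer out: 77 mm from centre to the box's shell (125 high), 73 mm to the drawer panel (118 high).
- module: Power module, about 450 g: aluminium plate 90 (x) x 150 (y) x 6 mm with 14 mm through holes at x = 0, y = +62 and -62 mm, a green board on it, and in the middle a finned heat sink 36 (x) x 60 (y) mm with flat sides to grip, its top 48 mm above the underside; parts at |y| 34 to 48 mm stay below 22 mm. Origin: centre of the underside, z up. Fits either way round.
- spare_board: Smaller bare circuit board 70 (x) x 110 (y) x 3 mm with low black blocks up to 23 mm, no plate and no heat sink; loose bystander. Origin: centre of its underside.
- flux_bottle: Small bottle, 36 mm wide, 90 mm high, loose bystander. Origin: centre of its underside.
- meter: Black multimeter 150 (x) x 76 (y) x 42 mm, loose bystander. Origin: centre of its underside.

How it is judged (in metres and radians):
On the way:
1. the drawer has been pulled out to within 6 mm of its stop (144 mm or more of its 150 mm travel) (value of joint drawer above 0.144 m), for 0.2 s.
At the end, for the whole second after the job is handed in: The drawer is still out, within 6 mm of its stop; the module lies at rest and flat on the test bed with both holes over the pins, its plate within 3 mm of the bed in height, its centre within 5 mm of the bed's centre and square to it within 5 degrees, either way round, heat sink up (value of joint drawer above 0.144 m and horizontal distance between module and nest below 0.005 m and z of module in the frame of nest between -0.003 and 0.003 m and angle between the x axis of module and the x axis of nest, either way round below 0.09 rad and angle between module's own z axis and vertical below 0.05 rad and linear speed of module below 0.02 m/s); the robot touches nothing.
It fails at once if the smaller circuit board, small bottle or multimeter has been shifted by more than 30 mm (distance of any of spare_board, flux_bottle, meter from where it was at the start of the episode above 0.03 m).
It fails at once if the module has been dropped or driven onto the test bed: moving faster than 0.3 m/s within 40 mm above it (horizontal distance between module and nest below 0.04 m and z of module in the frame of nest below 0.04 m and linear speed of module above 0.3 m/s).
It also fails if it takes over 58 s, if anything falls off the work surface, if the arm or the gripper's body presses on something with over 40 N, if the wrist force passes 120 N, or if a joint passes its speed limit or range.

### The arm

A 6-joint arm with a two-finger parallel gripper is mounted at the origin on the work surface. World frame = base frame: x ahead of the robot, y to its left, z up, the work surface at z = 0. Lengths are in mm, angles in degrees, forces in N, time in s.
With the tool pointing down it reaches from about 350 to 850 mm from the base axis. Payload 8.1 kg.
Tool frame: the origin (TCP) lies on the centre line of the jaws, within the pads' length; the fingertips stand 14 mm ahead of it and the grasp point (between the pads) lies 5 mm behind it; z points along the fingers, y is the line along which they close (so a half turn about z gives the same grasp; the last joint's range is limited). The gripper opens to 85 mm and grips with 20 to 120 N. Pads are 22 mm wide; open, the fingers measure 114 mm over their backs; the gripper's body (76 mm by 85 mm) begins 54 mm behind the grasp point. The pads swing forward as they close: fully open they stand 13 mm farther back than shut.
Start: joints at [62.601, 7.471, 85.268, -0, 87.261, -4.893], TCP at [229.645, 554.318, 245.292] pointing down, gripper open.
Joint ranges: [-169.43, 169.43], [-51.17, 129.36], [1.28, 143.12], [-76.62, 256.62], [0, 156.53], [-152.29, 152.29]. Speed limits (degrees/s): [136.94, 136.94, 159.86, 180, 180, 180].

### API

Orientations are given as [roll, pitch, yaw] about the fixed x, y, z axes, in that order (R = Rz(yaw) Ry(pitch) Rx(roll)).
In Python, from bench import sense, snapshot, camera_info, hand_in gives the robot as it stands. The module is installed in compiled form; this text tells all that it offers.
- The arm moves only by the tool apply_moves, never from a script. Its argument "deltas" is a list of rows, each a list of 7 numbers: the shift along the tool's x, y, z scaled (see below), then the turn, a rotation vector about the tool's x, y, z scaled (see below), then the opening, from 0 (shut) to 1 (fully open). In form: [[dx, dy, dz, ax, ay, az, claw], ...]. A call has 1 to 8 rows; each row shifts and turns the commanded pose from where the row before left it, along the tool's axes as they then stand; what a row does not reach is not made up. The controller multiplies each number of a shift by 0.03 m and each number of a turn by 0.08 rad. A row lasts 1/8 s, in which the tool goes at most 62.5 mm and 10.7 degrees, less where a joint would pass 70% of its speed; a pose out of reach is approached as far as the arm can. A call with a number of a shift or a turn outside -1 to 1 is refused whole. A call with a gripper value outside its range is refused whole. The fingers move at their own pace and stop on an object; "grip_force" is the grip in N (left out, the last holds). Time passes only in rows, so rows that do not move let the fingers close. It gives the time, the measured TCP pose, the force, the opening and the grip force at its end, in the units of the state.
- sense(): the state, without advancing time (a new reading comes with each control period).
- snapshot(name): name is "side" or "top" or "wrist"; returns the picture (420x560x3 uint8, red, green, blue); there is no depth.
- camera_info(name): a dict with "vertical_fov" (degrees; the focal length in pixels is half the picture's height over the tangent of half this angle, whatever the lens; pixels are square), "cx", "cy" (the principal point, pixels), "origin" and "rotation" of the camera in the world; the wrist camera has in their place "tool_from_camera" (4x4, takes a point from camera to tool coordinates, whose origin is the TCP and whose axes are the flange's). Camera axes: x right, y up, looking along -z (the intrinsics and any distortion apply to the point x, -y, -z); pixel columns grow to the right and rows downward; lengths in mm; the calibration is good to about 2 mm. A picture is of the moment at which its call begins: read the wrist's pose just before it. camera_info takes no time and is no camera call.
- hand_in(): hands the job in; it is judged then, once.
The state is a dict: "time": time; "joint_pos": joint angles; "qd": joint speeds; "joint_efforts": joint torques, N m; "tool_pos": TCP position; "tcp_rot": TCP orientation; "ft_force": force on the tool from outside, world axes, zero at the start; "wrist_torque": the same for the moment, N m; "finger_gap": finger opening in mm; "grip_force": force on a finger pad.
Only numpy, scipy, OpenCV 4.12 (cv2) and the standard library are available. Lean on these libraries where they do the work, as an engineer would, in place of code of your own. Each camera call takes 0.05 s, during which the arm holds its last target. There are 200 camera calls.

## Working session

There is one attempt and no reset: what is moved stays moved. The work goes in short steps, Python scripts to look and compute and a tool call to move; the robot and the scene stay as the last step left them, time stands still between calls to the robot, and variables do not carry over. Pictures are saved under pics/ and viewed, at most 12 in all, crops included, and the job is handed in when it is done.

Besides the shell and the picture viewer there is one more tool, called after "Request:" in YAML: its name, and indented under it one key for each argument. apply_moves: Moves the arm, as the interface text tells. Its arguments: {"type":"object","properties":{"deltas":{"type":"array"},"grip_force":{"type":"number"}},"required":["deltas"]}

```bash
mkdir -p pics
python3 - <<'E'
from bench import *
import cv2,json
print(sense())
for n in ["side","top","wrist"]:
    print(n,camera_info(n))
    cv2.imwrite(f"pics/{n}0.png",snapshot(n)[:,:,::-1])
E
```

```text
{'time': 0.0, 'joint_pos': array([ 6.26000416e+01,  7.51548667e+00,  8.53315919e+01, -1.18004713e-03,
        8.72609665e+01, -4.89337482e+00]), 'qd': array([ 0.06068674,  0.02403562,  0.06739236,  0.01548155,  0.05521329,
       -0.00921815]), 'joint_efforts': array([ 1.93212843e-03, -5.69387090e+01, -5.00571048e+01,  2.41447460e-04,
        1.43238658e-02, -5.85193334e-05]), 'tool_pos': array([229.41422376, 553.82619156, 244.21829562]), 'tcp_rot': array([-1.79892248e+02, -8.04212828e-03,  1.57493466e+02]), 'ft_force': array([0.92036126, 0.42994769, 0.02536386]), 'wrist_torque': array([-0.01459525,  0.00047677,  0.04012773]), 'grip_force': 0.0, 'finger_gap': 85.38343388074107}
side {'vertical_fov': 57.39112668750751, 'cx': 279.97787982533765, 'cy': 213.58645406680156, 'origin': array([556.35023409, 464.72693612, 855.72973132]), 'rotation': array([  37.76987633,    0.32454027, -176.19735566])}
top {'vertical_fov': 46.99940434799045, 'cx': 284.86518042453645, 'cy': 212.58261758234693, 'origin': array([ 391.83209749, -147.13236534, 1153.20846892]), 'rotation': array([ 10.65753511,  -1.02224203, -89.08639621])}
wrist {'vertical_fov': 63.279249952617974, 'cx': 284.31664564832136, 'cy': 206.23273686347204, 'tool_from_camera': array([[ 2.70570153e-04,  9.63115784e-01,  2.69087186e-01,
         6.75612182e+01],
       [ 9.99999368e-01,  3.29755413e-05, -1.12353639e-03,
         9.52287672e-02],
       [-1.09096893e-03,  2.69087320e-01, -9.63115167e-01,
        -1.28820046e+02],
       [ 0.00000000e+00,  0.00000000e+00,  0.00000000e+00,
         1.00000000e+00]])}
```

View pics/top0.png

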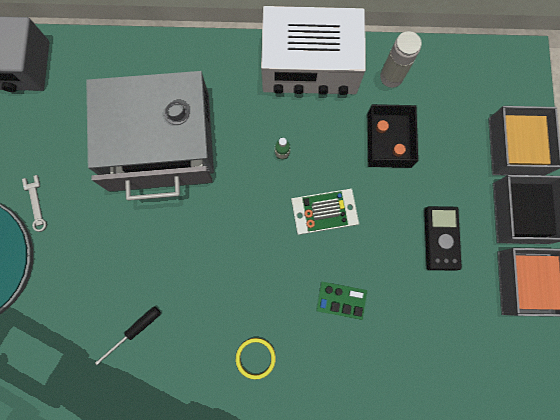

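View pics/side0.png

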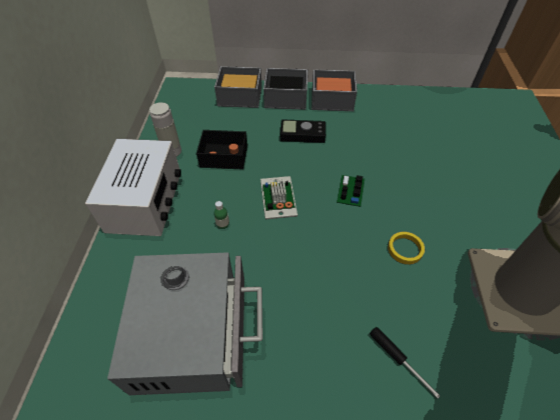

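Top view: box at upper left with the drawer slightly open, handle bar about (127,197)–(180,193), module at (325,211), spare board at (342,300), bottle at (282,148), meter at (443,238). Side view: handle at about (260,315), module at (279,198). I'll zoom both.

```bash
cat > h.py <<'E'
import numpy as np, cv2
from scipy.spatial.transform import Rotation as Ro
from bench import *
def cam(n,s=None):
    c=camera_info(n); f=210/np.tan(np.radians(c['vertical_fov']/2))
    if n=='wrist':
        T=np.array(c['tool_from_camera']); s=s or sense()
        R=Ro.from_euler('xyz',s['tcp_rot'],degrees=True).as_matrix()
        return f,c['cx'],c['cy'],R@T[:3,3]+s['tool_pos'],R@T[:3,:3]
    return f,c['cx'],c['cy'],np.array(c['origin']),Ro.from_euler('xyz',c['rotation'],degrees=True).as_matrix()
def ray(C,p):
    f,cx,cy,o,R=C; d=R@np.array([(p[0]-cx)/f,-(p[1]-cy)/f,-1]); return o,d/np.linalg.norm(d)
def plane(C,p,z):
    o,d=ray(C,p); return o+d*(z-o[2])/d[2]
def tri(C1,p1,C2,p2):
    o1,d1=ray(C1,p1);o2,d2=ray(C2,p2)
    t=np.linalg.lstsq(np.c_[d1,-d2],o2-o1,rcond=None)[0]
    a,b=o1+t[0]*d1,o2+t[1]*d2; return (a+b)/2,np.linalg.norm(a-b)
def proj(C,P):
    f,cx,cy,o,R=C; q=R.T@(np.array(P)-o); return cx-f*q[0]/q[2],cy+f*q[1]/q[2]
E
python3 - <<'E'
import cv2,numpy as np
t=cv2.imread('pics/top0.png');s=cv2.imread('pics/side0.png')
def c(i,x,y,w,h): return cv2.resize(i[y:y+h,x:x+w],(400,300) ,interpolation=cv2.INTER_CUBIC)
# 4x / 
a=np.vstack([np.hstack([c(t,90,140,133,100),c(t,275,165,100,75)]),np.hstack([c(s,180,250,133,100),c(s,230,160,100,75)])])
cv2.imwrite('pics/z0.png',a)
E
```

```text
(no output)
```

View pics/z0.png

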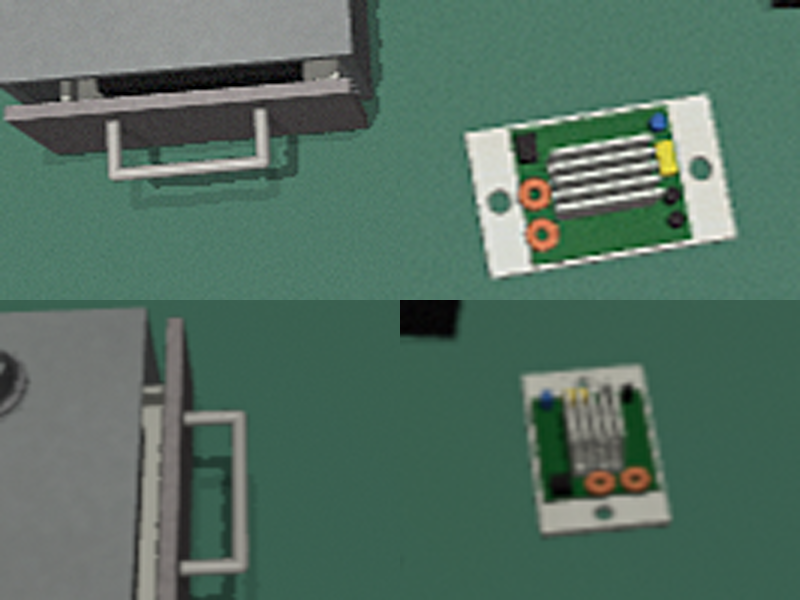

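Run:
```python
from h import *
np.set_printoptions(precision=1,suppress=True)
T=cam('top');S=cam('side')
t=cv2.imread('pics/top0.png');s=cv2.imread('pics/side0.png')
k=lambda x,y,x0,y0,sx,sy:(x0+(x+.5)/sx-.5,y0+(y+.5)/sy-.5)
a=k(113,173,90,140,3.0075,3);b=k(263,160,90,140,3.0075,3)
c=k(240,267,180,250,3.0075,3);d=k(240,116,180,250,3.0075,3)
A,e1=tri(T,a,S,c);B,e2=tri(T,b,S,d);print('handle +y',A,e1,'-y',B,e2,np.linalg.norm(A-B))
print('plane90 top',plane(T,a,90),plane(T,b,90),'side',plane(S,c,90),plane(S,d,90))
hl=(299.9,215.4);hr=(350,207);sl=(280.4,212.6);sr=(275.4,179.9)
for p,q in((hl,sl),(hr,sr)): print('hole',tri(T,p,S,q),plane(T,p,6),plane(S,q,6))
# module outlines
for n,C,im,(x,y,w,h) in(('top',T,t,(280,175,90,70)),('side',S,s,(250,165,60,65))):
    hsv=cv2.cvtColor(im,cv2.COLOR_BGR2HSV)[y:y+h,x:x+w]
    m=cv2.morphologyEx(((hsv[...,1]<60)&(hsv[...,2]>130)).astype(np.uint8),cv2.MORPH_CLOSE,np.ones((9,9)))
    cs=max(cv2.findContours(m,0,2)[0],key=cv2.contourArea); r=cv2.boxPoints(cv2.minAreaRect(cs))+[x,y]
    P=np.array([plane(C,p,6) for p in r]);print(n,r.tolist(),'\n',P.mean(0),[np.linalg.norm(P[i]-P[i-1]).round(1) for i in range(4)],[np.degrees(np.arctan2(*(P[i]-P[i-1])[1::-1])).round(1) for i in range(4)])
# heat sink top corners (top view crop): 
hs=[k(x,y,275,165,4,4) for x,y in((148,150),(252,137),(156,215),(262,200))]
print('hs z48',[plane(T,p,48) for p in hs])
# box: panel top edge top view z118
p1,p2=k(8,108,90,140,3.0075,3),k(352,88,90,140,3.0075,3)
P,Q=plane(T,p1,118),plane(T,p2,118);print('panel',P,Q,np.degrees(np.arctan2(*(P-Q)[:2][::-1])),np.linalg.norm(P-Q))
```

```text
handle +y [620.8 192.3  85.5] 0.6103351716737823 -y [632.3  80.9  86.6] 1.5950314399084542 111.93908250769914
plane90 top [620.2 190.8  90. ] [632.3  80.1  90. ] side [620.1 193.9  90. ] [631.2  82.8  90. ]
hole (array([ 603.7, -201. ,   -1.4]), np.float64(1.1151164396583653)) [ 601.8 -200.6    6. ] [ 603.9 -195.5    6. ]
hole (array([ 626.7, -323. ,    1.3]), np.float64(1.5974565015030475)) [ 624.9 -322.1    6. ] [ 627.1 -318.9    6. ]
top [[290.45094203948975, 197.77431106567383], [353.0624771118164, 187.11702346801758], [359.3026885986328, 223.77826309204102], [296.69115447998047, 234.43555068969727]] 
 [ 614.7 -261.2    6. ] [np.float64(91.1), np.float64(155.8), np.float64(91.8), np.float64(153.6)] [np.float64(10.2), np.float64(-79.0), np.float64(-171.1), np.float64(100.8)]
side [[260.0461540222168, 178.36923027038574], [292.04615783691406, 174.36923027038574], [297.06153869628906, 214.49230194091797], [265.0615348815918, 218.49230194091797]] 
 [ 613.5 -257.7    6. ] [np.float64(152.9), np.float64(98.2), np.float64(154.6), np.float64(90.2)] [np.float64(-79.2), np.float64(-166.8), np.float64(97.9), np.float64(12.5)]
hs z48 [array([ 626.3, -225.8,   48. ]), array([ 635.2, -286.8,   48. ]), array([ 587.7, -230.7,   48. ]), array([ 597.8, -292.5,   48. ])]
panel [661.3 261.8 118. ] [681.7  12.  118. ] 94.67057341099634 250.68013474646966
```

Handle centre is about (626,136,87), bar 112 mm between posts, tester yaw about 5.5°. Module centre is about (614,-260), yaw about 10.7°. Heights (87 and about 0–6) and sizes match the text. I'll turn the tool to yaw 95.5° first.

Request:
apply_moves:
  deltas:
    - [0,0,0,0,0,1,0.4]
    - [0,0,0,0,0,1,0.4]
    - [0,0,0,0,0,1,0.4]
    - [0,0,0,0,0,1,0.4]
    - [0,0,0,0,0,1,0.4]
    - [0,0,0,0,0,1,0.4]
    - [0,0,0,0,0,1,0.4]
    - [0,0,0,0,0,1,0.4]

```text
time: 1.15
tool_pos: [229.5, 554.1, 244.9]
tcp_rot: [-180.0, 0.0, 120.7]
ft_force: [0.4, -0.3, -0.1]
finger_gap: 33.8
grip_force: 0.0
```

Request:
apply_moves:
  deltas:
    - [0,0,0,0,0,1,0.4]
    - [0,0,0,0,0,1,0.4]
    - [0,0,0,0,0,1,0.4]
    - [0,0,0,0,0,1,0.4]
    - [0,0,0,0,0,1,0.4]
    - [0,0,0,0,0,0.5,0.4]

```text
time: 1.9
tool_pos: [229.5, 554.1, 244.9]
tcp_rot: [-180.0, 0.0, 95.5]
ft_force: [0.3, 0.1, 0.3]
finger_gap: 34.4
grip_force: 0.0
```

```bash
cat >> h.py <<'E'
def go(x,y,z,yaw=None):
    "prints total tool-frame shift and z turn, in move units, to reach target"
    s=sense();R=Ro.from_euler('xyz',s['tcp_rot'],degrees=True).as_matrix()
    d=R.T@(np.array([x,y,z])-s['tool_pos'])/30
    e=R.T@Ro.from_euler('xyz',[180,0,yaw if yaw is not None else s['tcp_rot'][2]],degrees=True).as_matrix()
    print('shift',d.round(3),'turn',(Ro.from_matrix(e).as_rotvec()/.08).round(2),'gap',round(s['finger_gap'],1),'t',s['time'],s['tool_pos'].round(1),s['tcp_rot'].round(2),'F',s['ft_force'].round(1))
E
python3 -c "
from h import *
go(626.5,136.5,190,95.5)"
```

```text
shift [-15.125  11.836   1.834] turn [-0.01  0.01  0.  ] gap 34.4 t 1.9 [229.5 554.1 244.9] [-1.7998e+02  4.0000e-02  9.5510e+01] F [0.3 0.1 0.3]
```

Request:
apply_moves:
  deltas:
    - [-0.945,0.74,0,0,0,0,0.4]
    - [-0.945,0.74,0,0,0,0,0.4]
    - [-0.945,0.74,0,0,0,0,0.4]
    - [-0.945,0.74,0,0,0,0,0.4]
    - [-0.945,0.74,0,0,0,0,0.4]
    - [-0.945,0.74,0,0,0,0,0.4]
    - [-0.945,0.74,0,0,0,0,0.4]
    - [-0.945,0.74,0,0,0,0,0.4]

```text
time: 2.9
tool_pos: [429.1, 345.0, 245.0]
tcp_rot: [-180.0, 0.0, 95.6]
ft_force: [0.1, 0.7, 0.5]
finger_gap: 34.2
grip_force: 0.0
```

Request:
apply_moves:
  deltas:
    - [-0.945,0.74,0,0,0,0,0.4]
    - [-0.945,0.74,0,0,0,0,0.4]
    - [-0.945,0.74,0,0,0,0,0.4]
    - [-0.945,0.74,0,0,0,0,0.4]
    - [-0.945,0.74,0,0,0,0,0.4]
    - [-0.945,0.74,0,0,0,0,0.4]
    - [-0.945,0.74,0,0,0,0,0.4]
    - [-0.945,0.74,0,0,0,0,0.4]

```text
time: 3.9
tool_pos: [628.0, 136.7, 244.8]
tcp_rot: [-180.0, -0.0, 95.6]
ft_force: [0.8, -0.0, 0.7]
finger_gap: 34.4
grip_force: 0.0
```

Run:
```python
from h import *
go(626.5,136.5,85,95.5)
s=sense();cv2.imwrite('pics/w1.png',snapshot('wrist')[:,:,::-1])
print(proj(cam('wrist',s),[626.5,136.5,90]))
```

```text
shift [-2.000e-03 -4.800e-02  5.327e+00] turn [-0.01 -0.    0.02] gap 34.4 t 3.9 [628.  136.7 244.8] [-179.96   -0.     95.61] F [ 0.8 -0.   0.7]
(np.float64(281.8023938558801), np.float64(193.8939037391314))
```

View pics/w1.png

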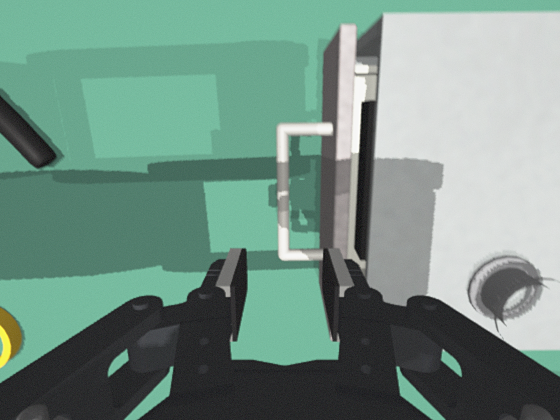

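Wrist view: bar at column 283, rows 129–255, predicted (282,194). The measurement holds, so I lower, with the fingers either side of the bar, and grip.

Request:
apply_moves:
  deltas:
    - [0,-0.02,0.75,0,0,0,0.4]
    - [0,0,0.75,0,0,0,0.4]
    - [0,0,0.75,0,0,0,0.4]
    - [0,0,0.75,0,0,0,0.4]
    - [0,0,0.75,0,0,0,0.4]
    - [0,0,0.75,0,0,0,0.4]
    - [0,0,0.75,0,0,0,0.4]
    - [0,0,0,0,0,0,0.4]

```text
time: 4.95
tool_pos: [628.0, 137.8, 88.7]
tcp_rot: [179.9, -0.0, 95.6]
ft_force: [0.2, 0.7, 0.5]
finger_gap: 34.2
grip_force: 0.1
```

Request:
apply_moves:
  deltas:
    - [0,0,0,0,0,0,0]
    - [0,0,0,0,0,0,0]
    - [0,0,0,0,0,0,0]
    - [0,0,0,0,0,0,0]
  grip_force: 40

```text
time: 5.45
tool_pos: [626.7, 137.6, 87.6]
tcp_rot: [-180.0, -0.0, 95.6]
ft_force: [-0.0, 0.1, 0.2]
finger_gap: 8.5
grip_force: 38.9
```

Request:
apply_moves:
  deltas:
    - [0,-0.3,0,0,0,0,0]
    - [0,-0.5,0,0,0,0,0]
    - [0,-0.5,0,0,0,0,0]
    - [0,-0.5,0,0,0,0,0]
    - [0,-0.5,0,0,0,0,0]
    - [0,-0.5,0,0,0,0,0]
    - [0,-0.5,0,0,0,0,0]
    - [0,-0.3,0,0,0,0,0]

```text
time: 6.45
tool_pos: [518.7, 126.1, 87.6]
tcp_rot: [180.0, 0.1, 95.6]
ft_force: [3.7, -5.3, -3.4]
finger_gap: 8.6
grip_force: 40.0
```

Request:
apply_moves:
  deltas:
    - [0,-0.2,0,0,0,0,0]
    - [0,-0.2,0,0,0,0,0]
    - [0,0,0,0,0,0,0]

```text
time: 6.82
tool_pos: [506.5, 124.8, 87.5]
tcp_rot: [-179.9, 0.1, 95.6]
ft_force: [-2.3, -6.7, 0.7]
finger_gap: 8.2
grip_force: 40.4
```

Request:
apply_moves:
  deltas:
    - [0,-0.15,0,0,0,0,0]
    - [0,-0.15,0,0,0,0,0]
    - [0,0,0,0,0,0,0]

```text
time: 7.2
tool_pos: [497.8, 123.9, 87.6]
tcp_rot: [-179.9, 0.1, 95.6]
ft_force: [0.5, -5.7, -0.4]
finger_gap: 8.5
grip_force: 40.3
```

Request:
apply_moves:
  deltas:
    - [0,-0.15,0,0,0,0,0]
    - [0,-0.15,0,0,0,0,0]
    - [0,0,0,0,0,0,0]

```text
time: 7.58
tool_pos: [491.5, 123.2, 87.7]
tcp_rot: [179.7, 0.1, 95.6]
ft_force: [15.5, -4.3, -15.0]
finger_gap: 8.5
grip_force: 39.5
```

Request:
apply_moves:
  deltas:
    - [0,-0.1,0,0,0,0,0]
    - [0,0,0,0,0,0,0]
    - [0,0,0,0,0,0,0]

```text
time: 7.95
tool_pos: [491.3, 123.2, 87.8]
tcp_rot: [179.4, 0.1, 95.6]
ft_force: [32.5, -1.1, -28.3]
finger_gap: 8.0
grip_force: 38.8
```

Request:
apply_moves:
  deltas:
    - [0,0.1,0,0,0,0,0.4]
    - [0,0.1,0,0,0,0,0.4]
    - [0,0,0,0,0,0,0.4]

```text
time: 8.32
tool_pos: [492.3, 124.5, 87.8]
tcp_rot: [-180.0, -0.0, 95.6]
ft_force: [-0.3, -1.0, 0.0]
finger_gap: 34.4
grip_force: 0.5
```

Request:
apply_moves:
  deltas:
    - [0,0,-0.8,0,0,0,0.4]
    - [0,0,-0.8,0,0,0,0.4]
    - [0,0,-0.9,0,0,0,0.4]
    - [0,0,-1,0,0,0,0.4]
    - [0,0.9,-1,0,0,0,0.4]
    - [0,1,-1,0,0,0,0.4]
    - [0,1,0,0,0,0,0.4]
    - [0,1,0,0,0,0,0.4]

```text
time: 9.32
tool_pos: [610.0, 136.1, 253.5]
tcp_rot: [179.9, -0.0, 95.6]
ft_force: [0.1, 0.2, -0.4]
finger_gap: 34.3
grip_force: 0.0
```

Request:
apply_moves:
  deltas:
    - [0,0,0,0,0,0,0.9]
    - [0,0,0,0,0,0,0.9]

```text
time: 9.57
tool_pos: [608.4, 135.9, 252.4]
tcp_rot: [-179.9, -0.0, 95.6]
ft_force: [-0.5, 0.7, 0.6]
finger_gap: 69.4
grip_force: 0.0
```

Run:
```python
from h import *
go(615.7,136,240,95.6)
s=sense();np.savez('s2',**s);cv2.imwrite('pics/w2.png',snapshot('wrist')[:,:,::-1]);cv2.imwrite('pics/t2.png',snapshot('top')[:,:,::-1]);cv2.imwrite('pics/sd2.png',snapshot('side')[:,:,::-1])
print(proj(cam('wrist',s),[615.7,136,55]))
```

```text
shift [-0.021  0.243  0.412] turn [-0.01 -0.    0.01] gap 69.4 t 9.575 [608.4 135.9 252.4] [-179.93   -0.     95.63] F [-0.5  0.7  0.6]
(np.float64(291.26997269957906), np.float64(184.32101601054748))
```

View pics/w2.png

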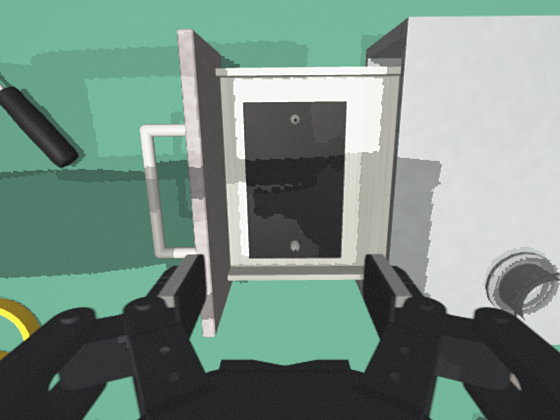

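Wrist view: bed dark from (245,101) to (345,258), pins at about (295,120) and (295,245). I'll take a second view 60 mm along for triangulation.

Request:
apply_moves:
  deltas:
    - [-0.7,0.25,0,0,0,0,0.9]
    - [-0.7,0,0,0,0,0,0.9]
    - [-0.6,0,0,0,0,0,0.9]
    - [0,0,0,0,0,0,0.9]

```text
time: 10.22
tool_pos: [622.5, 74.7, 252.8]
tcp_rot: [-180.0, 0.0, 95.5]
ft_force: [-0.4, -0.7, 0.1]
finger_gap: 77.1
grip_force: 0.0
```

Run:
```python
from h import *
s=sense();np.savez('s3',**s);w3=snapshot('wrist')[:,:,::-1];cv2.imwrite('pics/w3.png',w3)
np.set_printoptions(precision=1,suppress=True)
w2=cv2.imread('pics/w2.png');C2=cam('wrist',dict(np.load('s2.npz')));C3=cam('wrist',s)
g=proj(C3,[621.7,74.5,71]),proj(C3,[609.8,198,71]);print(g,C2[3],C3[3])
a=cv2.resize(w2[85:275,225:365],None,fx=3,fy=3,interpolation=cv2.INTER_CUBIC)
y0=30;b=cv2.resize(w3[0:190,215:355],None,fx=3,fy=3,interpolation=cv2.INTER_CUBIC)
cv2.imwrite('pics/z3.png',np.hstack([a[:,:400],b[:,:400]]))
```

```text
((np.float64(282.7273762725034), np.float64(187.19403380545108)), (np.float64(282.4538912388627), np.float64(41.61954100606536))) [602.5 203.7 381.2] [616.6 142.5 381.6]
```

View pics/z3.png

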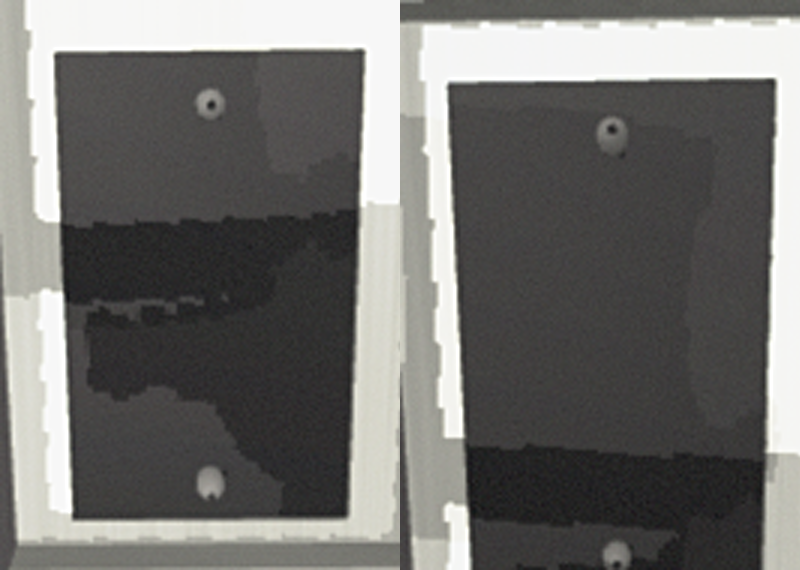

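Run:
```python
from h import *
np.set_printoptions(precision=1,suppress=True)
C2=cam('wrist',dict(np.load('s2.npz')));C3=cam('wrist',dict(np.load('s3.npz')))
k=lambda x,y,x0,y0:(x0+(x+.5)/3-.5,y0+(y+.5)/3-.5)
v2=lambda x,y:k(x,y,225,85)
v3=lambda x,y:k(x-400,y,215,0)
a2,b2,a3,b3=v2(211,104),v2(210,497),v3(612,129),v3(618,562)
for p,q in((a2,a3),(b2,b3)): print(tri(C2,p,C3,q),plane(C2,p,71),plane(C3,q,71))
for C,(p,q) in((C2,(a2,b2)),(C3,(a3,b3))):
    P,Q=plane(C,p,71),plane(C,q,71);d=P-Q;print('mid',(P+Q)/2,np.linalg.norm(d),np.degrees(np.arctan2(d[1],d[0]))-90)
print('corners tri',tri(C2,v2(54,51),C3,v3(448,83)),tri(C2,v2(364,50),C3,v3(776,79)))
c=[plane(C2,v2(*p),55) for p in((54,51),(364,50),(348,517),(73,520))];print(np.array(c),np.mean(c,0))
for u,v in((0,1),(1,2),(2,3),(3,0)): d=c[u]-c[v];print(np.linalg.norm(d),np.degrees(np.arctan2(d[1],d[0])))
go(614,-260.5,253,100.7)
```

```text
(array([612.3, 197.8,  69.3]), np.float64(0.07352858180999539)) [612.3 197.8  71. ] [612.3 197.4  71. ]
(array([625.4,  75.9,  75.3]), np.float64(0.949936939350432)) [625.2  74.   71. ] [626.   75.1  71. ]
mid [618.7 135.9  71. ] 124.44215457382066 5.97420954601769
mid [619.1 136.3  71. ] 123.10366111893461 6.3831492763770825
corners tri (array([563.1, 208.4,  52.2]), np.float64(0.11459652577615588)) (array([657.8, 218. ,  54.5]), np.float64(0.437119754183154))
[[563.4 208.4  55. ]
 [657.5 218.   55. ]
 [674.6  64.6  55. ]
 [580.1  54.1  55. ]] [618.9 136.3  55. ]
94.56611720923975 -174.18170626906405
154.25658424483518 96.37109408415468
95.04684219022097 6.342736921905792
155.1226790171073 -83.80808715640633
shift [-11.1  -1.4  -0. ] turn [-0.  -0.  -1.1] gap 76.7 t 10.275 [622.4  75.8 252.8] [-180.    -0.    95.5] F [ 0.5 -0.1 -0.5]
```

Nest centre is (618.9,136.2), yaw 6.1°, and pin and bed heights match (about 71 and 54). Next, to the module.

Request:
apply_moves:
  deltas:
    - [-0.95,-0.1,0,0,0,0,0.9]
    - [-0.95,-0.1,0,0,0,0,0.9]
    - [-0.95,-0.1,0,0,0,0,0.9]
    - [-0.95,-0.1,0,0,0,0,0.9]
    - [-0.95,-0.1,0,0,0,0,0.9]
    - [-0.95,-0.1,0,0,0,0,0.9]
    - [-0.95,-0.1,0,0,0,0,0.9]
    - [-0.95,-0.1,0,0,0,0,0.9]

```text
time: 11.28
tool_pos: [620.8, -152.6, 252.8]
tcp_rot: [180.0, -0.0, 95.7]
ft_force: [0.0, 0.6, -0.1]
finger_gap: 76.6
grip_force: 0.0
```

Request:
apply_moves:
  deltas:
    - [-0.9,-0.15,0,0,0,0,0.9]
    - [-0.9,-0.15,0,0,0,0,0.9]
    - [-0.9,-0.15,0,0,0,0,0.9]
    - [-0.8,-0.15,0,0,0,0,0.9]
    - [0,0,0,0,0,-1,0.9]
    - [0,0,0,0,0,-0.1,0.9]

```text
time: 12.02
tool_pos: [613.2, -258.8, 252.7]
tcp_rot: [-180.0, -0.0, 100.6]
ft_force: [-0.4, 0.7, 0.5]
finger_gap: 76.8
grip_force: 0.0
```

Run:
```python
from h import *
go(614,-260.5,180,100.7)
s=sense();np.savez('s4',**s);w=snapshot('wrist')[:,:,::-1];cv2.imwrite('pics/w4.png',w)
C=cam('wrist',s);print(proj(C,[614,-260.5,48]),proj(C,[614,-260.5,6]))
```

```text
shift [-0.062  0.017  2.423] turn [-0.   -0.   -0.01] gap 76.8 t 12.025 [ 613.2 -258.8  252.7] [-1.8000e+02 -2.0000e-02  1.0064e+02] F [-0.4  0.7  0.5]
(np.float64(284.0919540372001), np.float64(183.9670456721313)) (np.float64(284.102613054533), np.float64(176.25241921330348))
```

View pics/w4.png

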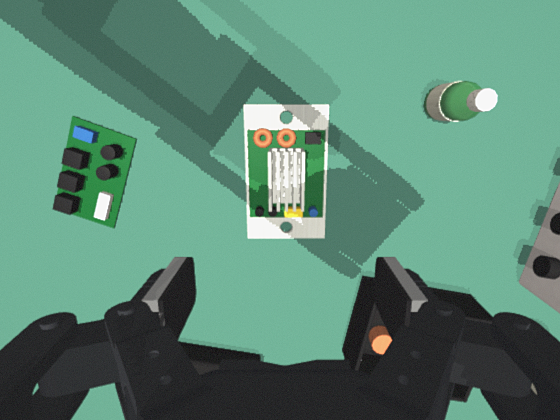

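Wrist view: module plate (246–328, 104–238), holes at (287,117) and (286,227), heat sink about (270–305, 149–211). The spare board is 190 px away and clear.

Run:
```python
from h import *
np.set_printoptions(precision=1,suppress=True)
s=dict(np.load('s4.npz'));C=cam('wrist',s);w=cv2.imread('pics/w4.png');hsv=cv2.cvtColor(w,cv2.COLOR_BGR2HSV)
def hole(x,y,r=11):
    m=(hsv[y-r:y+r+1,x-r:x+r+1,1]>60).astype(np.uint8)
    n,l,st,ce=cv2.connectedComponentsWithStats(m); i=l[r,r]; print(st[i]); return ce[i]+[x-r,y-r]
a,b=hole(286,117),hole(286,228);print(a,b)
P,Q=plane(C,a,6),plane(C,b,6);d=P-Q;print(P,Q,'mid',(P+Q)/2,np.linalg.norm(d),np.degrees(np.arctan2(d[1],d[0]))-90)
# height from spacing 124 and two-view with top
T=cam('top');print(tri(C,a,T,(299.9,215.4)),tri(C,b,T,(350,207)))
m=((hsv[...,1]<50)&(hsv[...,2]>120)).astype(np.uint8);m[:95]=0;m[245:]=0;m[:,:240]=0;m[:,335:]=0
r=cv2.minAreaRect(cv2.findNonZero(m));print(r);c=np.array([plane(C,p,6) for p in cv2.boxPoints(r)]);print(c.mean(0),[np.linalg.norm(c[i]-c[i-1]) for i in range(4)])
M=plane(C,(287,180),48);print('sink',M,plane(C,(269,180),48),plane(C,(306,180),48),plane(C,(287,150),48),plane(C,(287,211),48))
mid=(P+Q)/2;go(mid[0],mid[1],36,100.7)
```

```text
[  5   5  13  12 113]
[ 6  5 11  9 75]
[285.9 116.7] [285.8 226.2]
[ 604.  -196.9    6. ] [ 626.8 -318.     6. ] mid [ 615.4 -257.5    6. ] 123.182951286109 10.63961264716805
(array([ 603.7, -199. ,   -2.4]), np.float64(3.9966760176570295)) (array([ 628.5, -324.8,  -13.4]), np.float64(0.8885664301547022))
((286.0, 171.0), (134.0, 86.0), 90.0)
[ 615.7 -258.2    6. ] [np.float64(150.8008563691248), np.float64(90.78137433172581), np.float64(150.82855026796824), np.float64(100.97416738299215)]
sink [ 616.1 -256.    48. ] [ 598.5 -259.3   48. ] [ 634.7 -252.5   48. ] [ 610.6 -226.9   48. ] [ 622.1 -287.6   48. ]
shift [0.  0.1 7.2] turn [-0. -0. -0.] gap 76.7 t 12.075 [ 613.2 -258.5  252.7] [-180.    -0.   100.6] F [ 0.  -0.  -0.3]
```

Request:
apply_moves:
  deltas:
    - [0,0.075,1,0,0,0,0.8]
    - [0,0,1,0,0,0,0.8]
    - [0,0,1,0,0,0,0.8]
    - [0,0,1,0,0,0,0.8]
    - [0,0,1,0,0,0,0.8]
    - [0,0,0.8,0,0,0,0.8]
    - [0,0,0.6,0,0,0,0.8]
    - [0,0,0.6,0,0,0,0.8]

```text
time: 13.08
tool_pos: [615.8, -258.1, 42.4]
tcp_rot: [180.0, 0.0, 100.6]
ft_force: [-0.2, 0.7, -0.1]
finger_gap: 68.2
grip_force: 0.0
```

Request:
apply_moves:
  deltas:
    - [0,0,0.2,0,0,0,0.8]
    - [0,0,0.2,0,0,0,0.8]
    - [0,0,0,0,0,0,0.8]

```text
time: 13.45
tool_pos: [615.5, -258.3, 30.9]
tcp_rot: [180.0, 0.0, 100.7]
ft_force: [0.0, 0.3, 1.3]
finger_gap: 68.7
grip_force: 0.0
```

Request:
apply_moves:
  deltas:
    - [0,0,0,0,0,0,0.2]
    - [0,0,0,0,0,0,0.2]
    - [0,0,0,0,0,0,0.2]
    - [0,0,0,0,0,0,0.2]
    - [0,0,0,0,0,0,0.2]
  grip_force: 60

```text
time: 14.08
tool_pos: [615.9, -258.5, 31.7]
tcp_rot: [179.9, 0.1, 100.7]
ft_force: [-1.1, 0.8, 6.0]
finger_gap: 35.4
grip_force: 62.8
```

Request:
apply_moves:
  deltas:
    - [0,0,-0.3,0,0,0,0.2]
    - [0,0,-0.6,0,0,0,0.2]
    - [0,0,-0.9,0,0,0,0.2]
    - [0,0,-1,0,0,0,0.2]
    - [0,0,-1,0,0,0,0.2]
    - [0,0,-1,0,0,0,0.2]
    - [0,0,-1,0,0,0,0.2]
    - [0,0,-0.6,0,0,0,0.2]

```text
time: 15.08
tool_pos: [615.8, -258.5, 225.7]
tcp_rot: [179.9, 0.1, 100.7]
ft_force: [1.0, -0.4, -5.2]
finger_gap: 35.3
grip_force: 61.7
```

Request:
apply_moves:
  deltas:
    - [0,0,0,0,0,1,0.2]
    - [0,0,0,0,0,0,0.2]

```text
time: 15.32
tool_pos: [615.1, -258.1, 222.8]
tcp_rot: [-180.0, -0.0, 96.1]
ft_force: [0.5, -0.7, -5.1]
finger_gap: 35.2
grip_force: 61.7
```

Run:
```python
from h import *
go(619,136.3,222,96.1)
s=sense();np.savez('s5',**s);w=snapshot('wrist')[:,:,::-1];cv2.imwrite('pics/w5.png',w)
C=cam('wrist',s);P=s['tool_pos'];print([proj(C,P+[-6.6,61.7,-25]),proj(C,P+[0,0,-25])])
```

```text
shift [13.06   1.525  0.029] turn [-0.01 -0.   -0.  ] gap 35.2 t 15.325 [ 615.1 -258.1  222.8] [-1.7998e+02 -2.0000e-02  9.6090e+01] F [ 0.5 -0.7 -5.1]
[(np.float64(282.79455985963546), np.float64(125.34081630918882)), (np.float64(282.93858469635524), np.float64(255.8524439027169))]
```

View pics/w5.png

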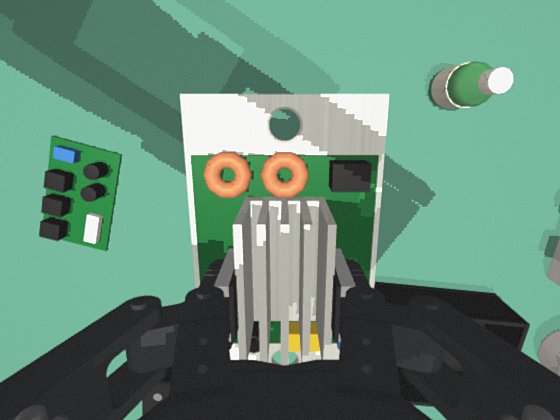

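Module held level. Hole at (284.5,124) against a predicted (282.8,125.3), and the plate edge is square to the image. I'll cross-check the nest x with the bar in w2 and with the fixed cameras.

Run:
```python
from h import *
np.set_printoptions(precision=1,suppress=True)
s2=dict(np.load('s2.npz'));C2=cam('wrist',s2);w=cv2.imread('pics/w2.png');g=cv2.cvtColor(w,cv2.COLOR_BGR2GRAY).astype(float)
# bar centre per row: largest gradients
for y in (140,146,150,236,242):
    r=cv2.GaussianBlur(g,(3,3),0)[y,135:175]; d=np.diff(r); i,j=d.argmax(),d.argmin(); x=135+(i+j)/2+.5; print(y,x,plane(C2,(x,y),90), 'w',j-i)
u=np.array([np.cos(np.radians(6.1)),np.sin(np.radians(6.1)),0])
print('nest from grip-TCP bar',np.array([491.5,123.2,0])+125*u)
# held hole
s5=dict(np.load('s5.npz'));C5=cam('wrist',s5);h=cv2.cvtColor(cv2.imread('pics/w5.png'),cv2.COLOR_BGR2HSV)
m=(h[95:152,255:315,1]>55).astype(np.uint8);n,l,st,ce=cv2.connectedComponentsWithStats(m);i=l[29,29];c=ce[i]+[255,95];print(st[i],c)
R=Ro.from_euler('xyz',s5['tcp_rot'],degrees=True).as_matrix()
print('hole in tool',R.T@(plane(C5,c,s5['tool_pos'][2]-25.7)-s5['tool_pos']))
# pins in fixed cameras
T=cam('top');S=cam('side');t=cv2.imread('pics/t2.png');sd=cv2.imread('pics/sd2.png')
z=lambda im,C,P,r=20:cv2.resize(im[int(proj(C,P)[1])-r:int(proj(C,P)[1])+r,int(proj(C,P)[0])-r:int(proj(C,P)[0])+r],(300,300),interpolation=cv2.INTER_CUBIC)
A=[612.4,197.8,63];B=[625.5,74.5,63]
print([[proj(C,P) for P in(A,B)] for C in(T,S)])
cv2.imwrite('pics/z5.png',np.vstack([np.hstack([z(t,T,A),z(t,T,B)]),np.hstack([z(sd,S,A),z(sd,S,B)])]))
```

```text
140 146.0 [488.7 169.   90. ] w 11
146 146.5 [489.  164.1  90. ] w 10
150 147.0 [489.4 160.7  90. ] w 11
236 157.5 [498.2  83.6  90. ] w 10
242 158.5 [499.1  77.8  90. ] w 10
nest from grip-TCP bar [615.8 136.5   0. ]
[ 15  14  30  31 715] [284.1 124.1]
hole in tool [62.5  0.6 25.7]
[[(np.float64(127.47294420130385), np.float64(203.12528146067496)), (np.float64(181.73435935153736), np.float64(198.5835124109224))], [(np.float64(263.64189435701235), np.float64(345.40176013629537)), (np.float64(262.90759436138046), np.float64(290.6016456639935))]]
```

View pics/z5.png

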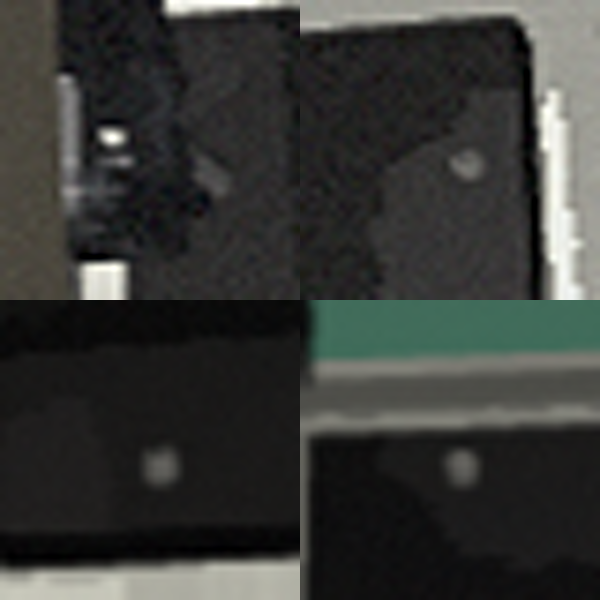

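Request:
apply_moves:
  deltas:
    - [0.5,0.1,0,0,0,0,0.2]
    - [0.95,0.1,0,0,0,0,0.2]
    - [0.95,0.1,0,0,0,0,0.2]
    - [0.95,0.1,0,0,0,0,0.2]
    - [0.95,0.1,0,0,0,0,0.2]
    - [0.95,0.1,0,0,0,0,0.2]
    - [0.95,0.1,0,0,0,0,0.2]
    - [0.95,0.1,0,0,0,0,0.2]

```text
time: 16.38
tool_pos: [616.0, -40.3, 222.4]
tcp_rot: [-180.0, -0.0, 96.2]
ft_force: [1.1, -0.2, -4.1]
finger_gap: 34.8
grip_force: 61.7
```

Request:
apply_moves:
  deltas:
    - [0.95,0.1,0,0,0,0,0.2]
    - [0.95,0.1,0,0,0,0,0.2]
    - [0.95,0.1,0,0,0,0,0.2]
    - [0.95,0.1,0,0,0,0,0.2]
    - [0.95,0.1,0,0,0,0,0.2]
    - [0.7,0.1,0,0,0,0,0.2]
    - [0.4,0.07,0,0,0,0,0.2]
    - [0,0,0,0,0,0,0.2]

```text
time: 17.38
tool_pos: [617.8, 134.9, 222.6]
tcp_rot: [-180.0, 0.0, 96.1]
ft_force: [0.3, -1.3, -4.9]
finger_gap: 35.1
grip_force: 61.7
```

Run:
```python
from h import *
go(618.1,135.5,125,96.1)
```

```text
shift [0.02  0.012 3.253] turn [-0.    0.    0.01] gap 35.1 t 17.375 [617.8 134.9 222.6] [-1.7998e+02  1.0000e-02  9.6150e+01] F [ 0.3 -1.3 -4.9]
```

Request:
apply_moves:
  deltas:
    - [0.02,0.01,0.8,0,0,0,0.2]
    - [0,0,0.8,0,0,0,0.2]
    - [0,0,0.7,0,0,0,0.2]
    - [0,0,0.5,0,0,0,0.2]
    - [0,0,0.5,0,0,0,0.2]
    - [0,0,0.2,0,0,0,0.2]
    - [0,0,0.1,0,0,0,0.2]
    - [0,0,0,0,0,0,0.2]

```text
time: 18.38
tool_pos: [618.5, 134.9, 115.3]
tcp_rot: [180.0, 0.0, 96.1]
ft_force: [0.4, -0.1, -4.3]
finger_gap: 35.2
grip_force: 61.6
```

Run:
```python
from h import *
np.set_printoptions(precision=1,suppress=True)
go(618.1,135.5,104,96.1)
s=sense();np.savez('s6',**s);w=snapshot('wrist')[:,:,::-1];sd=snapshot('side')[:,:,::-1];cv2.imwrite('pics/w6.png',w);cv2.imwrite('pics/sd6.png',sd)
C=cam('wrist',s);S=cam('side');P=s['tool_pos'];u=np.array([-.106,.994,0])
h=P+62*u+[0,0,-25.7];print(proj(C,h),'pin',proj(C,P+62*u+[0,0,71-P[2]]))
c=np.array(proj(C,h)).astype(int);p=np.array(proj(S,P+[0,0,-25])).astype(int)
r=lambda i,q,d:cv2.resize(i[max(q[1]-d,0):q[1]+d,q[0]-d:q[0]+d],(400,400),interpolation=cv2.INTER_CUBIC)
print(c,p);cv2.imwrite('pics/z6.png',np.hstack([r(w,c,30),r(sd,p,50)]))
```

```text
shift [ 0.  -0.   0.4] turn [ 0.  0. -0.] gap 35.2 t 18.375 [618.5 134.9 115.3] [180.    0.   96.1] F [ 0.4 -0.1 -4.3]
(np.float64(282.738689213125), np.float64(125.43854475266274)) pin (np.float64(282.8668198947998), np.float64(123.93517903135387))
[282 125] [263 311]
```

View pics/z6.png

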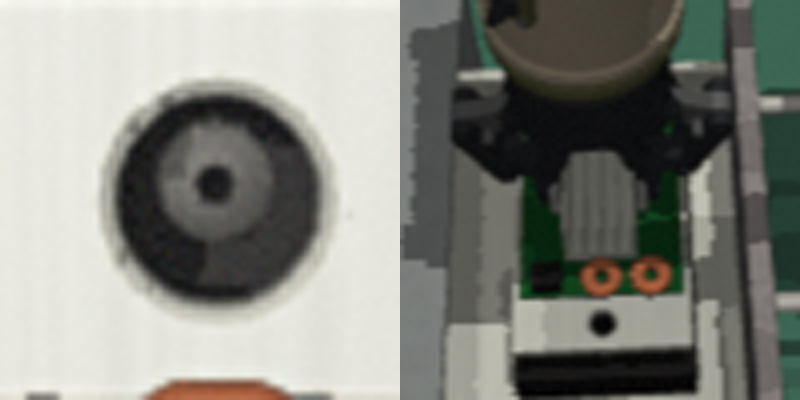

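Through the plate hole (centre (219,198)) the pin tip shows at (213,183), so it's aligned within about 0.7 mm. I'll make that small correction and lower slowly.

Request:
apply_moves:
  deltas:
    - [0.015,-0.02,0.1,0,0,0,0.2]
    - [0,0,0.12,0,0,0,0.2]
    - [0,0,0.12,0,0,0,0.2]
    - [0,0,0.12,0,0,0,0.2]
    - [0,0,0.12,0,0,0,0.2]
    - [0,0,0.12,0,0,0,0.2]
    - [0,0,0.1,0,0,0,0.2]
    - [0,0,0,0,0,0,0.2]

```text
time: 19.48
tool_pos: [617.3, 135.2, 90.4]
tcp_rot: [-180.0, 0.0, 96.1]
ft_force: [-0.9, 0.1, -4.7]
finger_gap: 35.0
grip_force: 61.6
```

Request:
apply_moves:
  deltas:
    - [0,0,0.03,0,0,0,0.2]
    - [0,0,0.03,0,0,0,0.2]
    - [0,0,0,0,0,0,0.2]

```text
time: 19.85
tool_pos: [617.5, 135.3, 89.0]
tcp_rot: [180.0, -0.0, 96.1]
ft_force: [-0.7, -1.0, -4.5]
finger_gap: 35.2
grip_force: 61.6
```

Request:
apply_moves:
  deltas:
    - [0,0,0.03,0,0,0,0.2]
    - [0,0,0.03,0,0,0,0.2]
    - [0,0,0,0,0,0,0.2]

```text
time: 20.23
tool_pos: [617.4, 135.2, 87.0]
tcp_rot: [-180.0, 0.0, 96.1]
ft_force: [0.0, 0.1, -4.6]
finger_gap: 35.5
grip_force: 61.6
```

Request:
apply_moves:
  deltas:
    - [0,0,0.02,0,0,0,0.2]
    - [0,0,0,0,0,0,0.2]

```text
time: 20.48
tool_pos: [617.6, 135.2, 86.8]
tcp_rot: [180.0, 0.0, 96.1]
ft_force: [-1.0, 0.0, -3.1]
finger_gap: 35.3
grip_force: 61.6
```

Contact begins. A touch more, then open slowly and only as far as needed.

Request:
apply_moves:
  deltas:
    - [0,0,0.03,0,0,0,0.2]
    - [0,0,0,0,0,0,0.2]

```text
time: 20.72
tool_pos: [618.1, 135.3, 86.7]
tcp_rot: [179.9, -0.0, 96.1]
ft_force: [-1.4, -0.7, 4.9]
finger_gap: 35.1
grip_force: 62.7
```

Request:
apply_moves:
  deltas:
    - [0,0,0,0,0,0,0.6]
    - [0,0,0,0,0,0,0.6]
    - [0,0,0,0,0,0,0.6]
    - [0,0,-0.3,0,0,0,0.6]
    - [0,0,-0.5,0,0,0,0.6]
    - [0,0,-0.8,0,0,0,0.6]
    - [0,0,-1,0,0,0,0.6]
    - [0,0,-1,0,0,0,0.6]

```text
time: 21.72
tool_pos: [617.8, 135.3, 196.1]
tcp_rot: [179.9, -0.0, 96.1]
ft_force: [0.9, -0.4, 0.4]
finger_gap: 51.3
grip_force: 0.0
```

Request:
apply_moves:
  deltas:
    - [0,0,-1,0,0,0,0.6]
    - [0,0,-0.5,0,0,0,0.6]
    - [0,0,0,0,0,0,0.6]

```text
time: 22.1
tool_pos: [618.4, 135.4, 240.6]
tcp_rot: [179.8, -0.0, 96.1]
ft_force: [0.2, -0.2, -0.3]
finger_gap: 51.2
grip_force: 0.0
```

Run:
```python
from h import *
np.set_printoptions(precision=1,suppress=True)
s=sense();w=snapshot('wrist')[:,:,::-1];cv2.imwrite('pics/w7.png',w);C=cam('wrist',s)
print([proj(C,[a,b,61]) for a,b in((612.4,197.8),(625.5,74.5))]);go(617,135,230)
```

```text
[(np.float64(283.58803320600845), np.float64(117.55525267080719)), (np.float64(283.6028684227522), np.float64(249.1274027391548))]
shift [-0.  -0.   0.3] turn [ 0. -0. -0.] gap 51.1 t 22.15 [617.6 135.3 238.8] [180.   -0.   96.1] F [0.2 0.3 0.1]
```

View pics/w7.png

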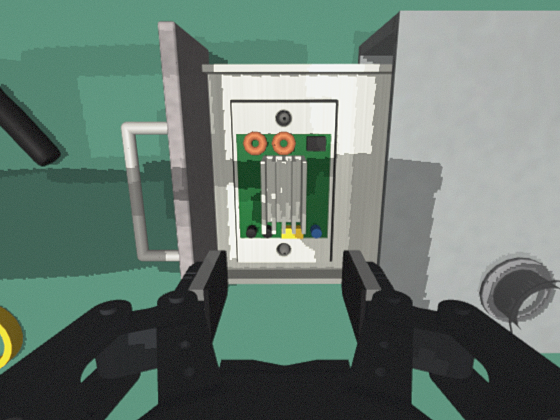

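The module is seated flat on the bed, with pins centred in both holes at (284,117) and (284,249). One numeric check on the drawer.

Run:
```python
from h import *
np.set_printoptions(precision=1,suppress=True)
s=sense();C=cam('wrist',s);g=cv2.GaussianBlur(cv2.cvtColor(cv2.imread('pics/w7.png'),cv2.COLOR_BGR2GRAY).astype(np.float32),(3,3),0)
u=np.array([np.cos(np.radians(6.1)),np.sin(np.radians(6.1))])
for y in(140,146,150,236,242):
    d=np.diff(g[y,115:160]);x=115+(d.argmax()+d.argmin())/2+.5;print(plane(C,(x,y),90)[:2]@u)
print('stop at',np.array([491.5,123.2])@u,'w2',np.array([489,164.1])@u)
```

```text
503.9630531748564
504.1819773088466
503.790508135073
504.265769410797
504.06871430402987
stop at 501.808833130094 w2 503.6691887874129
```

```bash
python3 -c "
from bench import *
print(hand_in())"
```

```text
the job is handed in; nothing more can be done
None
```

The job is handed in, but the hand-in call returned no verdict: the drawer is about 2 mm from its stop by camera, the module lies flat on the bed with both pins through its holes, and no bystander was touched, at 22 s of the 58 s allowed.

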